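Level a sprung table with its push-and-turn knob and hold it there

TASK

Level the small sprung table: press its red knob down until the levelling foot under it stands on the packing plate, then turn the knob until, with the foot pressed down, the bubble sits between the two black lines of the green vial. Finish while holding: keep the knob pressed down by the fingers with the bubble between the lines, and leave the tin, the tape measure and the screwdriver where they are.

Things in the scene. Friction and masses are not known exactly. Their poses are not given: they have to be found in the camera images.
- table_base: fixed dark steel base of the levelling table, 150 x 340 x 10 mm, flat on the bench; origin at the centre of its underside, its y axis along the table's length towards the hinge end, z up. It stands anywhere within some 10 cm and is turned up to 0.35 rad either way.
- level_plate: aluminium plate 106 x 302 x 12 mm hinged to the base at its +y end; origin on the hinge axis at mid width, 66 mm above the bench, 130 mm towards +y from the base's middle; y along the plate to the hinge. A spring holds the knob end up, 10 mm above level; pushing the knob with 2 to 5 N brings the foot down on the packing plate, more loads the foot.
- level_knob: push-and-turn knob near the plate's free end, 250 mm from the hinge: black skirt disc, 60 mm across, 9 mm high, with a red grip bar 46 mm long (its x), 14 mm thick (its y), 29 mm high above the skirt; white dash near one bar end. Origin: middle of the skirt's underside. Bar top about 136 mm above the bench at first. It also gives 12 mm down into the plate on its own spring: 2 N, then 1 N per mm.
- knob_grip (a point): point on the knob's axis at which to grip the bar, 24 mm above the skirt's underside and 14 mm below the bar's top; x along the bar, y across its 14 mm thickness, z up.
- knob_turn (a joint): angle of the knob in rad, growing clockwise from above, stops at -2 and 2. Clockwise screws the foot out by 4 mm per rad, raising the knob end once the foot stands; anticlockwise lowers it. Starts within 0.35 of zero; with the foot standing, level is 0.5 to 1.3 rad away, either way. Stays where it is left; friction 0.12 N m.
- bubble_offset (a joint): place of the bubble along the vial in m: 0 at the vial's middle, positive towards the knob (knob end too high), negative towards the hinge (too low). With the foot standing, 1 rad clockwise moves it by +12 mm. With the knob let go it stands at +30 mm. Bubble 20 mm long, lines 28 mm apart: it is between them within 4 mm of 0.
- vial_mid (a point): middle of the green vial (86 mm long, in a yellow housing in the middle of the plate) at the height of the pale 20 mm long bubble; y along the vial towards the hinge.
- levelling_foot: black rubber foot 28 mm across on a steel screw, below the knob under the plate; origin at the middle of its sole. With the knob let go it hangs clear above the packing plate.
- packer_thick: fixed brass packing plate 60 x 60 x 11.2 mm lying on the base; by chance it lies under the foot (knob end then starts too high) or in the middle of the base.
- packer_thin: fixed copper packing plate 60 x 60 x 4 mm lying on the base where the other does not: in the middle of the base or under the foot (knob end then starts too low).
- sample_tin: bystander: small paint tin with a dark blue band, 66 mm across, 85 mm high, standing; origin at the centre of its underside.
- tape_measure: bystander: yellow tape measure 37 x 83 x 68 mm; origin at the centre of its underside.
- screwdriver: bystander: yellow-handled screwdriver 197 mm long, lying; origin at the middle of its underside.

How it is judged:
By the outcome, as a careful person would: the job done as asked, in the order asked, and still so for the second after the job is handed in, while the arm keeps its last pose, push and grip.
It also fails if it takes over 42 s, if anything falls off the work surface, if the arm or the gripper's body presses on something with over 40 N, if the wrist force passes 120 N, or if a joint passes its speed limit or range.

ROBOT

A 7-joint arm with a two-finger parallel gripper is mounted at the origin on a cart in front of the work surface, level with it; the furniture and walls round the work are solid. World frame = base frame: x ahead of the robot, y to its left, z up, the work surface at z = 0. Lengths are in m, angles in rad, forces in N, time in s.
With the tool pointing down it reaches from about 0.4 to 0.85 m from the base axis. Payload 10.4 kg.
Tool frame: the origin (TCP) lies between the finger pads; the fingertips stand ahead of it and the grasp point (between the pads) lies 5 mm behind it (manip.tip_extent is the z of the fingertips in the tool frame, in m); z points along the fingers, y is the line along which they close (so a half turn about z gives the same grasp; the last joint's range is limited). The gripper opens to 85 mm and grips with 20 to 120 N. Pads are 22 mm wide; open, the fingers measure 114 mm over their backs; the gripper's body (76 mm by 85 mm) begins 54 mm behind the grasp point. The pads swing forward as they close: fully open they stand 13 mm farther back than shut.
Start: joints at [1.223, 0.332, -0.065, 1.46, 0.022, 1.35, -0.088], TCP at [0.199, -0.592, 0.245] pointing down, gripper open.
Joint ranges: [-2.6, 2.6], [-0.5, 2.12], [-1.47, 1.34], [0.16, 2.42], [-1.27, 4.41], [0.06, 2.06], [-2.6, 2.6]. Speed limits (rad/s): [2.22, 2.22, 2.79, 2.79, 3.14, 3.14, 3.14].

INTERFACE

Orientations are given as a unit quaternion [x, y, z, w].
In Python, from workcell import status, viewer, manip gives the robot as it stands.
- The arm moves only by the tool play_rows, never from a script. Its argument "plan" is one flat list of numbers, 7 for each row, row after row: the turn, a rotation vector about the tool's x, y, z in degrees, then the shift along the tool's x, y, z in m, then the opening, from 0 (shut) to 1 (fully open). In form: [ax, ay, az, dx, dy, dz, grip, ax, ay, az, dx, dy, dz, grip, ...]. A call has 1 to 20 rows; each row is the pose to reach, as a shift and turn from the pose commanded when the call began, along the tool's axes at that moment; what a row does not reach only later rows make up. A row lasts 1/8 s, in which the tool goes at most 62.5 mm and 10.7 degrees, less where a joint would pass 70% of its speed; a pose out of reach is approached as far as the arm can. A call with a gripper value outside its range is refused whole. The fingers move at their own pace and stop on an object; "squeeze" is the grip in N (left out, the last holds). Time passes only in rows, so rows that repeat a pose let the fingers close. It gives the time, the measured TCP pose, the force, the opening and the grip force at its end, in the units of the state.
- status.get_obs(): the state, without advancing time (a new reading comes with each control period).
- viewer.camera(name): name is "scene" or "side" or "wrist"; returns the picture (420x560x3 uint8, red, green, blue); there is no depth.
- viewer.camera_model(name): a dict with "fx", "fy", "cx", "cy" (pixels), "R" (3x3) and "t" (3): a world point X has camera coordinates R X + t. Camera axes: x right, y down, z forward; pixel columns grow to the right and rows downward; lengths in m; the calibration is good to about 2 mm. A picture is of the moment at which its call begins: read the wrist's pose just before it. camera_model takes no time and is no camera call; for the wrist camera it gives the pose at the moment of the call.
- manip.hand_in(): hands the job in; it is judged then, once.
The state is a dict: "clock": time; "joint_pos": joint angles; "joint_velocities": joint speeds; "tau": joint torques, N m; "position": TCP position; "ee_rot": TCP orientation; "ft_force": force on the tool from outside, world axes, zero at the start; "torque": the same for the moment, N m; "grip_width": opening from 0.0 (shut) to 1.0 (fully open); "grasp_force": force on a finger pad.
Only numpy, scipy, OpenCV 4.12 (cv2) and the standard library are available. Lean on these libraries where they do the work, as an engineer would, in place of code of your own. Each camera call takes 0.05 s, during which the arm holds its last target. There are 200 camera calls.

## Working session

There is one attempt and no reset: what is moved stays moved. The work goes in short steps, Python scripts to look and compute and a tool call to move; the robot and the scene stay as the last step left them, time stands still between calls to the robot, and variables do not carry over. Pictures are saved under pics/ and viewed, at most 10 in all, crops included, and the job is handed in when it is done.

Besides the shell and the picture viewer there is one more tool, called after "Request:" by a JSON object that holds its "fn" and its "kwargs", one argument or row to a line. play_rows: Moves the arm, as the interface text tells. Its arguments: {"type":"object","properties":{"plan":{"type":"array","items":{"type":"number"}},"squeeze":{"type":"number"}},"required":["plan"]}

```bash
mkdir -p pics; python3 - <<'E'
from workcell import status, viewer, manip
import cv2,json
o=status.get_obs();print(o['clock'],o['position'],o['ee_rot'],manip.tip_extent,o['grip_width'])
for n in('scene','side'):
    cv2.imwrite(f'pics/{n}0.png',viewer.camera(n)[:,:,::-1]); m=viewer.camera_model(n);print(n,m)
E
```

```text
0.0 [ 0.19933234 -0.59197137  0.2445099 ] [ 9.86837937e-01  1.61710737e-01 -1.60208869e-04 -7.05632504e-04] 0.014 0.9994110860124567
scene {'fx': 400.64350267095335, 'fy': 400.64350267095335, 'cx': 281.9737469481309, 'cy': 209.93577064180758, 'R': array([[-0.84696678, -0.53142232, -0.01541393],
       [-0.22018835,  0.37702474, -0.89964962],
       [ 0.48390532, -0.75857937, -0.43634043]]), 't': array([0.36535709, 0.253747  , 0.61385962])}
side {'fx': 538.6384793778317, 'fy': 538.6384793778317, 'cx': 287.08390452848755, 'cy': 202.05351464230472, 'R': array([[-0.94017576, -0.34039237, -0.0142331 ],
       [-0.17470219,  0.51755784, -0.83762344],
       [ 0.29248707, -0.7850267 , -0.54606262]]), 't': array([0.42143516, 0.2642732 , 1.13952256])}
```

View pics/scene0.png

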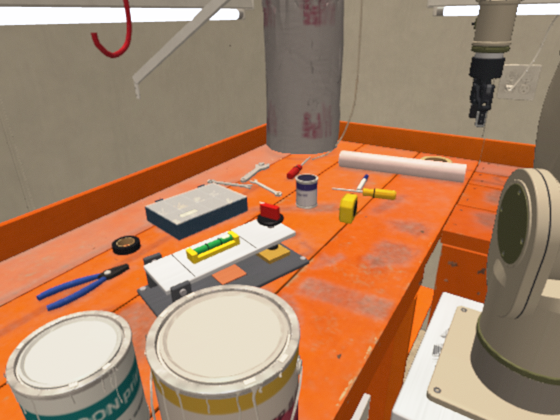

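View pics/side0.png

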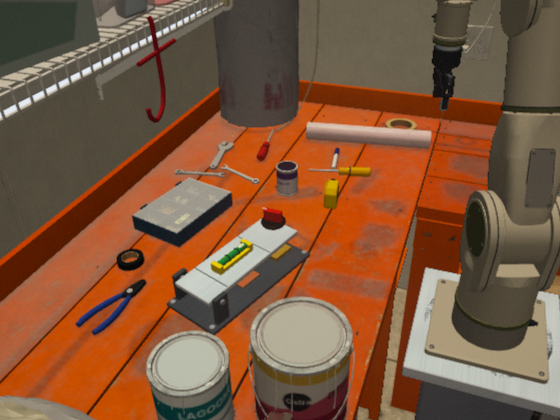

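The table is in the middle of both views, with the knob at about (269,213) in scene and (272,216) in side. The brass (thick) packer seems to lie under the foot and the copper one mid-base. I'll enlarge both views.

```bash
python3 - <<'E'
import cv2,numpy as np
a=cv2.imread('pics/scene0.png')[190:310,130:330];b=cv2.imread('pics/side0.png')[190:340,160:320]
cv2.imwrite('pics/c1.png',cv2.resize(a,None,fx=4,fy=4,interpolation=2))
cv2.imwrite('pics/c2.png',cv2.resize(b,None,fx=4,fy=4,interpolation=2))
E
```

```text
(no output)
```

View pics/c1.png

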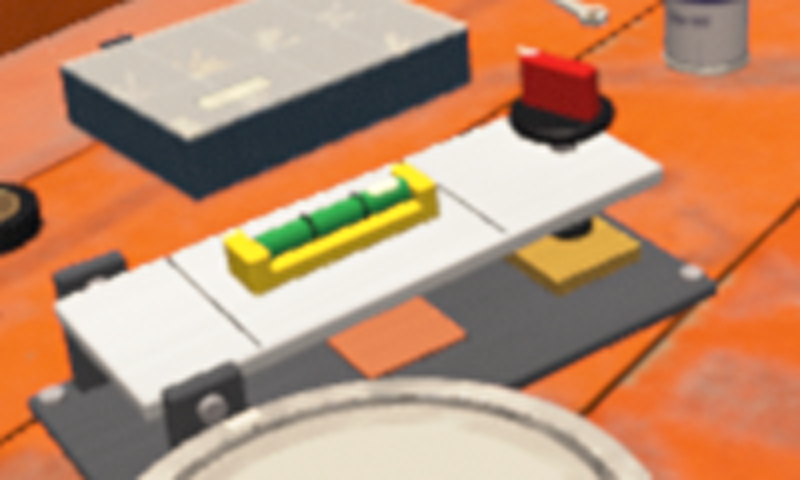

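View pics/c2.png

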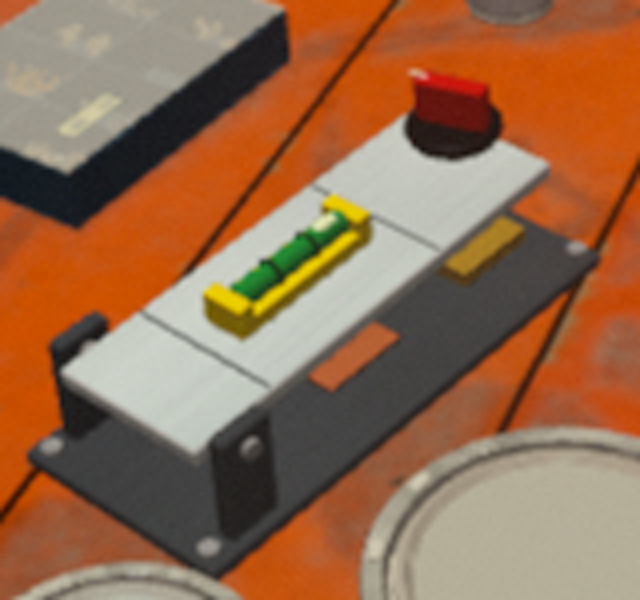

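Scene crop: bar top ends at (523,53) and (598,69), with the brass packer under the foot. Side crop: bar top ends at (415,75) and (488,91). The bubble is at the knob end of the vial. Next I triangulate.

```bash
cat > h.py <<'E'
import numpy as np, cv2
from workcell import status, viewer, manip
def K(m): return np.array([[m['fx'],0,m['cx']],[0,m['fy'],m['cy']],[0,0,1.]])
def tri(ms,uvs):
    P=[K(m)@np.c_[m['R'],m['t']] for m in ms]
    X=cv2.triangulatePoints(P[0],P[1],np.array(uvs[0],float),np.array(uvs[1],float))[:,0]
    return X[:3]/X[3]
def onz(m,uv,z):
    d=m['R'].T@np.linalg.inv(K(m))@np.r_[uv,1.]; c=-m['R'].T@m['t']
    return c+d*(z-c[2])/d[2]
E
python3 - <<'E'
from h import *
s,d=viewer.camera_model('scene'),viewer.camera_model('side')
S=lambda u,v:(130+u/4-.4,190+v/4-.4)
D=lambda u,v:(160+u/4-.4,190+v/4-.4)
for n,a,b in(('dash end',(523,53),(415,75)),('other end',(598,69),(488,91)),('mid',(560,61),(452,83)),('platecorner',(662,168),(548,162)),('hingecorner far',(57,308),(62,374)),('vial knob end',(410,170),(348,200)),('basecorner',(715,287),(598,257)),('base hinge far corner',(32,402),(30,456))):
    print(n,tri((s,d),(S(*a),D(*b))).round(4),onz(d,D(*b),.136).round(4),onz(d,D(*b),.01).round(4))
print('near base corner',onz(d,D(222,572),.01))
print('tin',onz(d,(287,192),0),'tape',onz(d,(331,206),0),'driver',onz(d,(345,171),.015))
E
```

```text
dash end [ 0.5374 -0.0842  0.133 ] [ 0.5356 -0.0807  0.136 ] [ 0.611  -0.2541  0.01  ]
other end [ 0.4899 -0.0838  0.1332] [ 0.4884 -0.0787  0.136 ] [ 0.5554 -0.2518  0.01  ]
mid [ 0.5129 -0.0832  0.1337] [ 0.5116 -0.0798  0.136 ] [ 0.5827 -0.253   0.01  ]
platecorner [ 0.4599 -0.1028  0.074 ] [ 0.4318 -0.0231  0.136 ] [ 0.4888 -0.1863  0.01  ]
hingecorner far [0.6493 0.1566 0.0664] [0.6014 0.2226 0.136 ] [0.6884 0.1027 0.01  ]
vial knob end [0.5414 0.0116 0.106 ] [0.5242 0.0457 0.136 ] [ 0.5975 -0.1053  0.01  ]
basecorner [ 0.4296 -0.11    0.0025] [0.379  0.0488 0.136 ] [ 0.4267 -0.1017  0.01  ]
base hinge far corner [0.6742 0.1642 0.0051] [0.5866 0.2784 0.136 ] [0.671  0.1685 0.01  ]
near base corner [0.53138081 0.21115638 0.01      ]
tin [ 0.58304522 -0.37157214  0.        ] tape [ 0.43851396 -0.34085961  0.        ] driver [ 0.44586158 -0.52203634  0.015     ]
```

Request:
{"fn": "play_rows", "kwargs": {
  "plan": [0,0,18.6,0.46,-0.383,0,1,0,0,18.6,0.46,-0.383,0,1,0,0,18.6,0.46,-0.383,0,1,0,0,18.6,0.46,-0.383,0,1,0,0,18.6,0.46,-0.383,0,1,0,0,18.6,0.46,-0.383,0,1,0,0,18.6,0.46,-0.383,0,1,0,0,18.6,0.46,-0.383,0,1,0,0,18.6,0.46,-0.383,0,1,0,0,18.6,0.46,-0.383,0,1,0,0,18.6,0.46,-0.383,0,1,0,0,18.6,0.46,-0.383,0,1,0,0,18.6,0.46,-0.383,0,1,0,0,18.6,0.46,-0.383,0,1]
}}

```text
clock: 1.85
position: [0.5129, -0.0835, 0.2454]
ee_rot: [1.0, -0.001, 0.0, 0.0]
ft_force: [-0.7, 0.7, 0.6]
grip_width: 0.999
grasp_force: 0.0
```

```bash
python3 - <<'E'
from h import *
o=status.get_obs();m=viewer.camera_model('wrist')
cv2.imwrite('pics/w1.png',viewer.camera('wrist')[:,:,::-1]);
print(o['clock'],o['position'],o['ee_rot'],o['joint_pos'].round(2) if hasattr(o['joint_pos'],'round') else o['joint_pos'],manip.tip_extent)
np.save('w1.npy',m,allow_pickle=True);print(m)
E
```

```text
1.85 [ 0.51289141 -0.08349926  0.24536945] [ 9.99999720e-01 -7.18349152e-04  3.10280369e-05  2.08478683e-04] [ 0.55  0.14 -0.52  1.71  0.07  1.31 -1.55] 0.014
{'fx': 362.1322612395343, 'fy': 362.1322612395343, 'cx': 277.6219979431216, 'cy': 203.85670934784122, 'R': array([[-9.34588024e-04, -9.99999360e-01,  6.37165883e-04],
       [-9.52948670e-01,  1.08375906e-03,  3.03129771e-01],
       [-3.03130268e-01, -3.23884927e-04, -9.52949073e-01]]), 't': array([-0.0835633 ,  0.44984359,  0.53508747])}
```

View pics/w1.png

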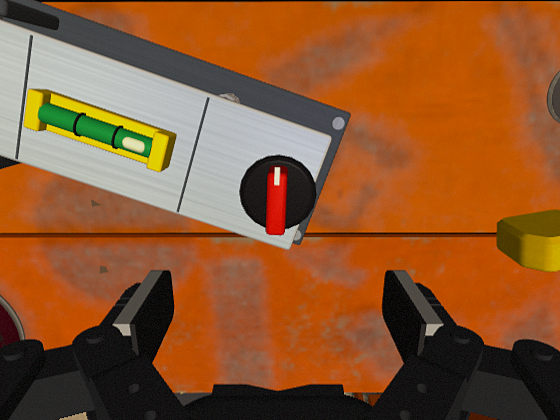

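The wrist view shows the bar running from (277,168) at the dash end to (276,234), about parallel to the tool x axis. The bubble is at (134,144), at the knob end of the vial.

```bash
python3 - <<'E'
from h import *
m=np.load('w1.npy',allow_pickle=True).item()
for p in((277,168),(275.5,234),(277,200),(267,200),(287,200)): print(p,onz(m,p,.134).round(4))
d=viewer.camera_model('side')
print('height', tri((m,d),((277,168),(263.5,208.5))).round(4))
E
```

```text
(277, 168) [ 0.5399 -0.0836  0.134 ]
(275.5, 234) [ 0.492  -0.0824  0.134 ]
(277, 200) [ 0.5174 -0.0835  0.134 ]
(267, 200) [ 0.5174 -0.0766  0.134 ]
(287, 200) [ 0.5174 -0.0905  0.134 ]
height [ 0.5379 -0.0845  0.1324]
```

Request:
{"fn": "play_rows", "kwargs": {
  "plan": [0,0,0,0.002,0,0.05,0.6,0,0,0,0.002,0,0.09,0.6,0,0,0,0.002,0,0.11,0.5,0,0,0,0.002,0,0.122,0.5,0,0,0,0.002,0,0.122,0.5,0,0,0,0.002,0,0.122,0,0,0,0,0.002,0,0.122,0,0,0,0,0.002,0,0.122,0,0,0,0,0.002,0,0.122,0,0,0,0,0.002,0,0.122,0],
  "squeeze": 50
}}

```text
clock: 3.15
position: [0.5158, -0.083, 0.1237]
ee_rot: [1.0, -0.0, 0.001, 0.0]
ft_force: [3.7, -2.0, -0.6]
grip_width: 0.155
grasp_force: 52.2
```

Request:
{"fn": "play_rows", "kwargs": {
  "plan": [0,0,0,0,0,0.003,0,0,0,0,0,0.001,0.006,0,0,0,0,0,0.001,0.009,0,0,0,0,0,0.002,0.012,0,0,0,0,0,0.002,0.014,0,0,0,0,0,0.002,0.014,0,0,0,0,0,0.002,0.014,0]
}}

```text
clock: 4.03
position: [0.5153, -0.0841, 0.1096]
ee_rot: [1.0, 0.0, 0.0, -0.0]
ft_force: [-0.9, -2.0, 9.3]
grip_width: 0.153
grasp_force: 50.7
```

```bash
python3 - <<'E'
from h import *
o=status.get_obs();m=viewer.camera_model('wrist')
w=viewer.camera('wrist')[:,:,::-1]; s=viewer.camera('scene')[:,:,::-1]; d=viewer.camera('side')[:,:,::-1]
for n,i in(('w2',w),('s2',s),('d2',d)): cv2.imwrite(f'pics/{n}.png',i)
r=lambda i,f:cv2.resize(i,None,fx=f,fy=f,interpolation=2)
a=r(s[190:270,170:300],3);b=r(d[200:290,200:300],3)
H=cv2.resize(w,(560,420))
out=np.zeros((600,800,3),np.uint8); c=r(w,.75); out[:315,:420]=c[:315]; out[320:320+240,:390]=a; out[320:590,400:700]=b
cv2.imwrite('pics/v2.png',out); print(o['position'],o['ft_force'],o['torque'])
E
```

```text
[ 0.51528388 -0.08406753  0.10964786] [-0.91481116 -2.02072334  9.33005725] [-0.25996151 -0.10196228 -0.15542588]
```

View pics/v2.png

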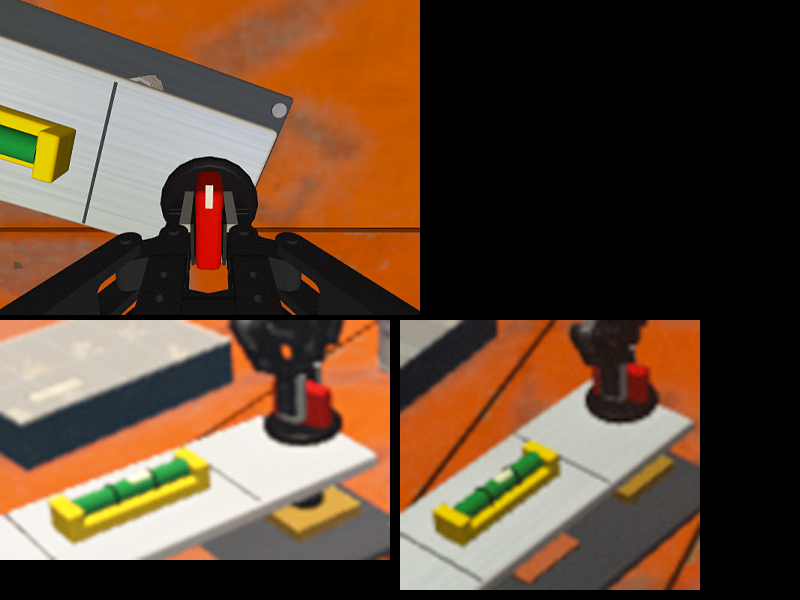

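The foot stands (9 N push) and the bubble sits at about the knob-side line. I'll enlarge the vial to measure it.

```bash
cat >> h.py <<'E'
def vials(name):
    s=viewer.camera('scene')[:,:,::-1]; d=viewer.camera('side')[:,:,::-1]
    out=np.zeros((600,800,3),np.uint8)
    out[:]=np.vstack([cv2.resize(s[228:258,180:260],(800,300),interpolation=2),cv2.resize(d[235:273,208:309],(800,300),interpolation=2)])
    cv2.imwrite(f'pics/{name}.png',out)
E
python3 -c "
from h import *
vials('v3')"
```

```text
(no output)
```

View pics/v3.png

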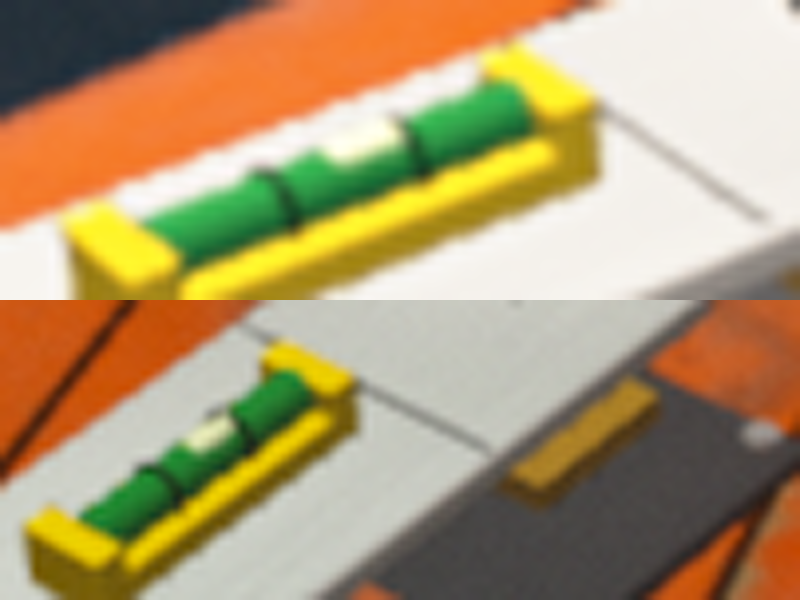

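The bubble is about +6 mm towards the knob: its centre is at x≈361 between line tops at 268 and 400 in scene, and side agrees. I'll turn 32° anticlockwise and follow the knob 2 mm down.

Request:
{"fn": "play_rows", "kwargs": {
  "plan": [0,0,-6,0,0,0,0,0,0,-12,0,0,0.001,0,0,0,-18,0,0,0.001,0,0,0,-24,0,0,0.002,0,0,0,-30,0,0,0.002,0,0,0,-32,0,0,0.002,0,0,0,-32,0,0,0.002,0,0,0,-32,0,0,0.002,0]
}}

```text
clock: 5.28
position: [0.5148, -0.0832, 0.1074]
ee_rot: [0.961, 0.276, -0.0, -0.001]
ft_force: [-2.1, 1.0, 8.0]
grip_width: 0.15
grasp_force: 50.6
```

```bash
python3 -c "
from h import *
vials('v4')"
```

```text
(no output)
```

View pics/v4.png

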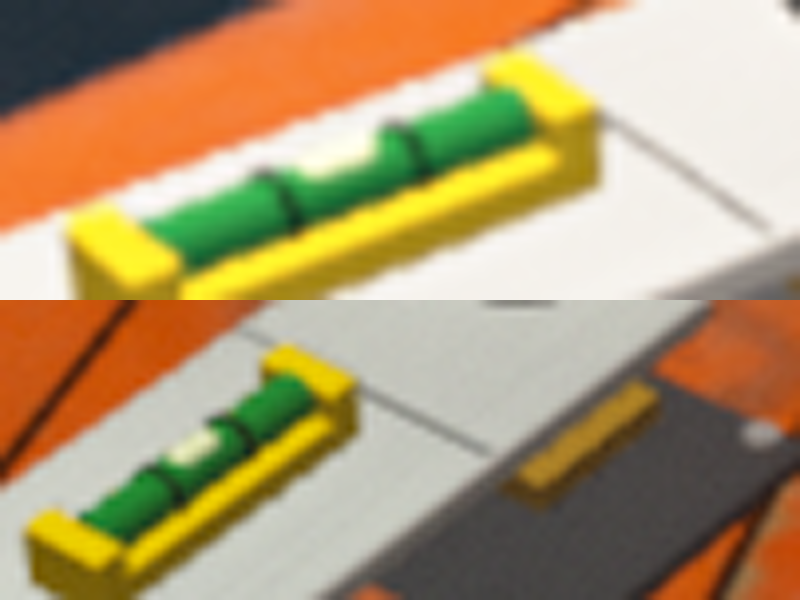

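The bubble is now centred between the lines in both views. I'll press 2 mm more for margin, which also proves the foot stands if the bubble doesn't move.

Request:
{"fn": "play_rows", "kwargs": {
  "plan": [0,0,0,0,0,0.001,0,0,0,0,0,0,0.002,0,0,0,0,0,0,0.002,0,0,0,0,0,0,0.002,0,0,0,0,0,0,0.002,0,0,0,0,0,0,0.002,0]
}}

```text
clock: 6.12
position: [0.5148, -0.0832, 0.1055]
ee_rot: [0.961, 0.276, -0.0, -0.001]
ft_force: [-2.8, 2.0, 9.6]
grip_width: 0.151
grasp_force: 50.8
```

```bash
python3 -c "
from h import *
vials('v5')"
```

```text
(no output)
```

View pics/v5.png

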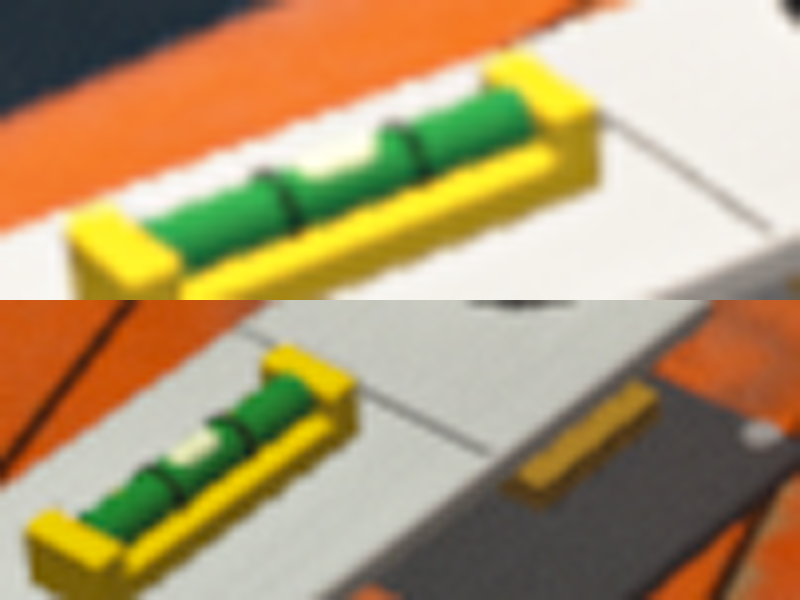

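The bubble did not move under the extra push (about 9.6 N, centre at x≈338 between the lines), so the foot is standing and the bubble is level.

```bash
python3 -c "
from workcell import manip
print(manip.hand_in())"
```

```text
the job is handed in; nothing more can be done
None
```

The job is handed in: the knob is held down with about 10 N, the foot stands on the brass plate and the bubble sits between the lines; the tin, tape measure and screwdriver were not touched.

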